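Comb sanded dowels into rows under dust extraction

TASK

Pull the dust extractor's knob all the way up to switch it on, then pick up the rake and comb the four scattered dowels with it until they lie flat in the tray as parallel rows, closed up side by side along the thick fence nearest the robot; do not touch the dowels with the gripper. Then stand the rake back upright on its rubber mat, lengthwise and wholly on it, let it go, and only after that push the knob fully home. Leave the other things on the bench where they are.

Things in the scene. Friction and masses are not known exactly. Their poses are not given: they have to be found in the camera images.
- fan_knob (a joint): Push-pull knob switch on the grey box: travel upward in m, 0 = fully home, 0.02 = fully out against its stop. It stays where it is left; friction of about 4 N resists both ways.
- knob_top (a point): Centre of the knob's flat top; moves with the knob. The knob's black round head is 34 mm across and 25 mm high; fully home its top is 95 mm and its underside 70 mm above the bench, on a thin upright stem.
- switch_box: Grey switch box fixed to the bench, 100 x 100 x 50 mm high, the knob standing at the middle of its top. Origin at the centre of its underside, z up. It may be left or right of the tray.
- tray: Shallow wooden tray with a dark floor, fixed to the bench. Origin at the centre of its inside, on the underside; x points away from the robot, y across. Floor 6 mm thick; inside 300 mm along x (-150 to 150) and 210 mm along y; walls 18 mm above the floor. The fence is the wall nearest the robot: 20 mm thick, inner face at x = -150 mm; the other walls are 10 mm. At the far end, the first 60 mm inside the far wall are free of dowels.
- rake: Loose wooden hand rake, 0.22 kg, alike front and back. Origin at the centre of its foot (tips of the tines), z up, y along its head. Seven plate tines 11 mm wide (y), 34 mm deep (x), 28 mm long, every 26.5 mm; head bar 34 x 170 x 16 mm (28 to 44 mm up); above its middle an upright dark grip 22 mm thick (x), 50 mm wide (y), from 44 to 106 mm above the tine tips. It stands on its tines on the mat and can stand by itself.
- mat: Black rubber mat fixed to the bench, 90 mm (x) by 200 mm (y), 4 mm thick. Origin at the centre of its underside; the rake starts on it with its head along the mat's y. It may be left or right of the tray.
- dowel_1: Loose square hardwood dowel, 14 x 14 mm, 100 mm long, about 20 g. Origin at its centre, y along its length. It starts flat in the tray, turned up to 0.5 rad from the tray's y, not touching another dowel; the four are alike.
- dowel_2: Loose square hardwood dowel, 14 x 14 mm, 100 mm long, about 20 g. Origin at its centre, y along its length. It starts flat in the tray, turned up to 0.5 rad from the tray's y, not touching another dowel; the four are alike.
- dowel_3: Loose square hardwood dowel, 14 x 14 mm, 100 mm long, about 20 g. Origin at its centre, y along its length. It starts flat in the tray, turned up to 0.5 rad from the tray's y, not touching another dowel; the four are alike.
- dowel_4: Loose square hardwood dowel, 14 x 14 mm, 100 mm long, about 20 g. Origin at its centre, y along its length. It starts flat in the tray, turned up to 0.5 rad from the tray's y, not touching another dowel; the four are alike.
- tape_roll: Bystander, loose: cardboard-coloured tape roll lying flat, 90 mm across, 25 mm high. Leave alone. Origin at the centre of its underside.
- screw_jar: Bystander, loose: glass jar with steel lid, 60 mm across, 85 mm high. Leave alone. Origin at the centre of its underside.
- screwdriver: Bystander, loose: screwdriver lying on the bench. Leave alone. Origin at the centre of its underside.
- sanding_block: Bystander, loose: cork sanding block 100 x 65 x 35 mm. Leave alone. Origin at the centre of its underside.
- mug: Bystander, loose: white mug, 76 mm across, 90 mm high. Leave alone. Origin at the centre of its underside.
- glue_bottle: Bystander, loose: white bottle, 60 mm across, 170 mm high. Leave alone. Origin at the centre of its underside.
- paint_can: Bystander, loose: can, 90 mm across, 100 mm high. Leave alone. Origin at the centre of its underside.
Things that resemble listed ones, but are neither listed nor needed, are in the scene too. Several things have the shape of the mat; the one meant has the colours described above.

How it is judged:
By the outcome, as a careful person would: the job done as asked, in the order asked, and still so for the second after the job is handed in, with the robot touching nothing.
It also fails if it takes over 69 s, if anything falls off the work surface, if the arm or the gripper's body presses on something with over 40 N, if the wrist force passes 120 N, or if a joint passes its speed limit or range.

ROBOT

A 7-joint arm with a two-finger parallel gripper is mounted at the origin on the work surface. World frame = base frame: x ahead of the robot, y to its left, z up, the work surface at z = 0. Lengths are in m, angles in rad, forces in N, time in s.
With the tool pointing down it reaches from about 0.4 to 0.85 m from the base axis. Payload 10.4 kg.
Tool frame: the origin (TCP) lies on the centre line of the jaws, within the pads' length; the fingertips stand 14 mm ahead of it and the grasp point (between the pads) lies 5 mm behind it (manip.tip_reach is the distance from the TCP to the fingertips, in m); z points along the fingers, y is the line along which they close (so a half turn about z gives the same grasp; the last joint's range is limited). The gripper opens to 85 mm and grips with 20 to 120 N. Pads are 22 mm wide; open, the fingers measure 114 mm over their backs; the gripper's body (76 mm by 85 mm) begins 54 mm behind the grasp point. The pads swing forward as they close: fully open they stand 13 mm farther back than shut.
Start: joints at [1.093, 0.332, -0.065, 1.46, 0.022, 1.35, -0.088], TCP at [0.275, -0.561, 0.245] pointing down, gripper open.
Joint ranges: [-2.6, 2.6], [-0.5, 2.12], [-1.47, 1.34], [0.16, 2.42], [-1.27, 4.41], [0.06, 2.06], [-2.6, 2.6]. Speed limits (rad/s): [2.22, 2.22, 2.79, 2.79, 3.14, 3.14, 3.14].

INTERFACE

Orientations are given as a unit quaternion [x, y, z, w].
In Python, from workcell import manip gives the robot as it stands.
- The arm moves only by the shell command python3 -m pendant 'ROWS' [FORCE]. ROWS is JSON, a list of rows, each a list of 7 numbers: the shift along the tool's x, y, z in units of 50 mm (1.0 is 50 mm), then the turn, a rotation vector about the tool's x, y, z in units of 8 degrees (1.0 is 8 degrees), then the opening, from -1 (shut) to 1 (fully open), so that 0 is half open. In form: [[dx, dy, dz, ax, ay, az, jaw], ...]. A call has exactly 10 rows; each row is the pose to reach, as a shift and turn from the pose commanded when the call began, along the tool's axes at that moment; what a row does not reach only later rows make up. A row lasts 1/8 s, in which the tool goes at most 62.5 mm and 10.7 degrees, less where a joint would pass 70% of its speed; a pose out of reach is approached as far as the arm can. A call with a gripper value outside its range is refused whole. The fingers move at their own pace and stop on an object; FORCE is the grip in N (left out, the last holds). Time passes only in rows, so rows that repeat a pose let the fingers close, or fill a call up. It gives the time, the measured TCP pose, the force, the opening and the grip force at its end, in the units of the state.
- manip.get_obs(): the state, without advancing time (a new reading comes with each control period).
- manip.camera(name): name is "side" or "top"; returns (picture, depth): 420x560x3 uint8, red, green, blue; 420x560 float32, m along the optical axis (not along the pixel's ray), 0 where there is no reading.
- manip.get_calibration(name): a dict with "fx", "fy", "cx", "cy" (pixels), "xyz" and "orientation" of the camera in the world. Camera axes: x right, y up, looking along -z (the intrinsics and any distortion apply to the point x, -y, -z); pixel columns grow to the right and rows downward; lengths in m; the calibration is good to about 2 mm. A picture is of the moment at which its call begins. get_calibration takes no time and is no camera call.
- manip.hand_in(): hands the job in; it is judged then, once.
Trained networks look in the newest picture that a camera, given by its name, has taken for a name from the list of things; names that differ only in an ending like _2 or _b are one class to them, and where a whole thing is asked for, a point or a joint stands for the part that bears it (a point fixed in the world has none). Each returns a list of dicts, best first, with "p" (0 to 1); they miss things now and then, are a little off and sometimes report something else, mostly with a low value. They report only what shows in the picture. A call takes as long as a camera call. They do not tell look-alikes from the thing itself.
- manip.find_in(thing, camera): "box" ([left, top, right, bottom] in pixels, round what is visible of it).
- manip.trace(thing, camera): "pixels" (420x560 bool, what is visible of it) and "box" ([left, top, right, bottom] in pixels, round what is visible of it).
- manip.tip_of(thing, camera): "pixel" ([column, row] in pixels: a listed point, or the origin of a listed thing).
The state is a dict: "clock": time; "joint_pos": joint angles; "joint_velocities": joint speeds; "tau": joint torques, N m; "position": TCP position; "ee_rot": TCP orientation; "ft_force": force on the tool from outside, world axes, zero at the start; "torque": the same for the moment, N m; "grip_width": opening from 0.0 (shut) to 1.0 (fully open); "grasp_force": force on a finger pad.
Only numpy, scipy, OpenCV 4.12 (cv2) and the standard library are available. Lean on these libraries where they do the work, as an engineer would, in place of code of your own. Each camera call takes 0.05 s, during which the arm holds its last target. There are 200 camera calls.

## Working session

There is one attempt and no reset: what is moved stays moved. The work goes in short steps, Python scripts to look and compute and a shell command to move; the robot and the scene stay as the last step left them, time stands still between calls to the robot, and variables do not carry over. Pictures are saved under pics/ and viewed, at most 10 in all, crops included, and the job is handed in when it is done.

```bash
mkdir -p pics; ls; cat > h.py <<'E'
import numpy as np, cv2
from scipy.spatial.transform import Rotation as R
from workcell import manip
def cloud(cam,d):
    c=manip.get_calibration(cam)
    v,u=np.mgrid[:420,:560]
    K=np.array([[c['fx'],0,c['cx']],[0,c['fy'],c['cy']],[0,0,1.]])
    D=c.get('distortion',None)
    p=np.stack([u,v],-1).reshape(-1,1,2).astype(float)
    n=cv2.undistortPoints(p,K,np.array(D,float) if D is not None else None).reshape(420,560,2)
    P=np.stack([n[...,0]*d,-n[...,1]*d,-d],-1)
    return P@R.from_quat(c['orientation']).as_matrix().T+np.array(c['xyz'])
E
python3 - <<'E'
from h import *
for c in ['top','side']:
    im,d=manip.camera(c); print(manip.get_calibration(c))
    cv2.imwrite(f'pics/{c}0.png',im[...,::-1]); np.savez(f'{c}0.npz',im=im,P=cloud(c,d))
    for t in ['fan_knob','knob_top','switch_box','tray','rake','mat','dowel_1']:
        for r in manip.find_in(t,c): print(c,t,round(r['p'],2),np.round(r['box']))
o=manip.get_obs();print(o)
E
```

```text
pics
{'fx': 430.57547675065524, 'fy': 430.57547675065524, 'cx': 281.94089208640634, 'cy': 207.7577447207713, 'xyz': array([0.33480663, 0.01600724, 1.22370037]), 'orientation': array([ 0.04087144, -0.04334664, -0.70186178,  0.70981733])}
top fan_knob 0.54 [161. 195. 176. 211.]
top knob_top 0.44 [162. 201. 176. 214.]
top switch_box 0.67 [150. 186. 194. 232.]
top switch_box 0.52 [257. 148. 294. 165.]
top switch_box 0.38 [166. 127. 202. 157.]
top tray 0.71 [236. 120. 319. 236.]
top rake 0.61 [239. 116. 320. 238.]
top rake 0.56 [394. 187. 422. 247.]
top mat 0.93 [389. 184. 429. 254.]
top mat 0.64 [364. 275. 414. 352.]
top mat 0.4 [150. 188. 195. 230.]
top dowel_1 0.72 [262. 172. 294. 182.]
top dowel_1 0.67 [259. 152. 293. 165.]
top dowel_1 0.59 [267. 194. 303. 202.]
top dowel_1 0.56 [255. 212. 292. 220.]
top dowel_1 0.48 [ 85. 138. 125. 178.]
{'fx': 516.1901471579541, 'fy': 516.1901471579541, 'cx': 277.21790655559073, 'cy': 219.2326266121559, 'xyz': array([ 0.14550378, -1.00614118,  1.29375791]), 'orientation': array([ 0.34727906, -0.05519362, -0.13392131,  0.92650742])}
side fan_knob 0.1
[... 543 characters left out ...]
int_pos': array([ 1.09339105,  0.33220254, -0.06472068,  1.46011681,  0.02164984,
        1.34987188, -0.08851185]), 'joint_velocities': array([-0.00090274,  0.00183076,  0.00055395, -0.00170537, -0.00062553,
        0.00012864, -0.0004296 ]), 'tau': array([ 3.70654034e-04, -6.25187302e+01,  4.96536889e-02, -3.91818237e+01,
        1.66720297e-02,  1.80170056e-03,  2.94152142e-05]), 'position': array([ 0.27457769, -0.56148044,  0.24532797]), 'ee_rot': array([9.74252746e-01, 2.25458610e-01, 7.59576857e-07, 5.07694868e-05]), 'ft_force': array([-0.95443906, -0.04934494, -0.40639237]), 'torque': array([ 0.0336863 ,  0.01402803, -0.01155634]), 'grasp_force': 0.0, 'grip_width': 1.0007449181671997}
```

View pics/top0.png

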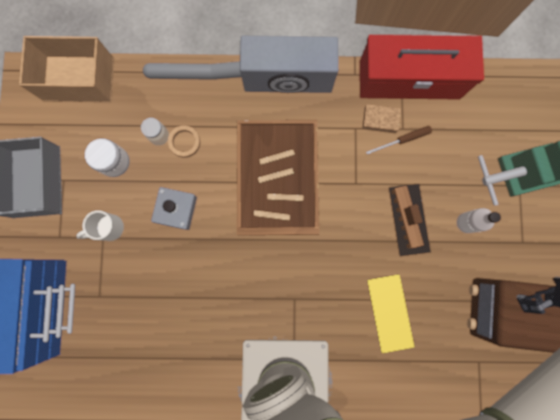

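View pics/side0.png

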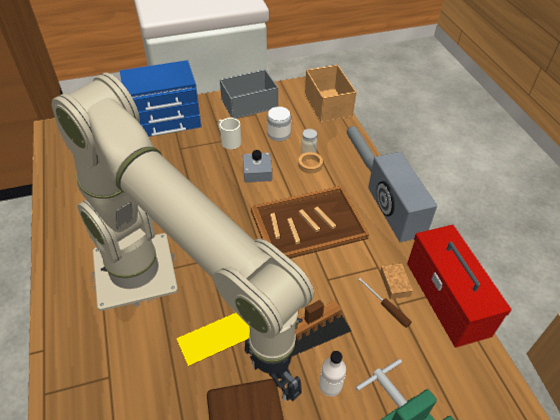

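The top view shows the tray at (278,178), the four dowels inside it, the switch box at (173,208) with its knob at (169,206), and the black mat with the rake at (409,218). The yellow plate at (390,313) is a look-alike mat. The side view agrees. Next I'll measure poses from the depth.

```bash
cat >> h.py <<'E'
def rect(P,m):
    q=P[m][:,:2]; (c,s,a)=cv2.minAreaRect((q*1000).astype(np.float32)); return np.round(c,1),np.round(s,1),round(a,1),int(m.sum())
def box(l,t,r,b):
    m=np.zeros((420,560),bool); m[t:b,l:r]=1; return m
E
python3 - <<'E'
from h import *
f=np.load('top0.npz');im=f['im'].astype(int);P=f['P'];z=P[...,2]
print('bench z',np.median(z[250:300,220:340]), 'tray floor', np.median(z[220:228,245:310]),np.median(z[135:145,250:310]))
def show(n,m): print(n,rect(P,m),'z',np.round(np.percentile(z[m],[5,50,95])*1000,1))
b=box(145,180,205,238); show('box',b&(z>.04)&(z<.06)); show('knob',b&(z>.085))
b=box(225,110,330,245); show('traywall',b&(z>.018)&(z<.04)&((abs(P[...,0]-P[178,278,0])>.1)|(abs(P[...,1]-P[178,278,1])>.08)))
b=box(380,175,440,262); show('rakegrip',b&(z>.08)); show('rakehead',b&(z>.035)&(z<.07))
show('mat',b&(im.sum(-1)<130)&(z<.03))
b=box(245,135,312,228)
lum=im.sum(-1)
m=(b&(lum>330)).astype(np.uint8)
n,l=cv2.connectedComponents(m)
for i in range(1,n):
    if (l==i).sum()>40: show('dowel',l==i)
for t in ['knob_top','rake','tray','mat','switch_box']:
    manip_r=manip.tip_of(t,'top')
    for r in manip_r[:2]:
        c,w=np.round(r['pixel']).astype(int); print(t,round(r['p'],2),r['pixel'],np.round(P[w,c]*1000))
E
```

```text
bench z 0.00020089058437489093 tray floor 0.006515473990842846 0.006010156773820219
box (array([473.6, 315. ]), array([100.9, 100.3]), 78.4, 1177) z [45.5 49.8 53.8]
knob (array([406.9, 172.4]), array([344.4,  31.7]), 64.8, 145) z [  90.9   95.4 1223.7]
traywall (array([569.4,  28.4]), array([330.1, 230.3]), 1.0, 1764) z [19.4 23.6 27.6]
rakegrip (array([ 409.6, -161.7]), array([ 49.4, 382.5]), 15.5, 239) z [  85.4  109.5 1223.7]
rakehead (array([ 457.3, -334.6]), array([169.6,  35.5]), 14.5, 689) z [39.8 48.3 54.8]Traceback (most recent call last):
  File "<stdin>", line 8, in <module>
  File "<stdin>", line 4, in show
    return _quantile_unchecked(
        a, q, axis, out, overwrite_input, method, keepdims, weights)
    return _ureduce(a,
                    func=_quantile_ureduce_func,
    ...<5 lines>...
                    overwrite_input=overwrite_input,
                    method=method)
    r = func(a, **kwargs)
    result = _quantile(arr,
                       quantiles=q,
    ...<2 lines>...
                       out=out,
                       weights=wgt)
    slices_having_nans = np.isnan(arr[-1, ...])
                                  ~~~^^^^^^^^^
IndexError: index -1 is out of bounds for axis 0 with size 0
```

```bash
python3 - <<'E'
from h import *
f=np.load('top0.npz');im=f['im'].astype(int);P=f['P'];z=P[...,2]
def show(n,m): print(n,rect(P,m),'z',np.round(np.percentile(z[m],[5,50,95])*1000,1), np.round(np.median(P[m],0)*1000,1))
b=box(145,180,205,238)&(z<.3);  show('knob',b&(z>.085))
b=box(380,175,440,262)&(z<.3); show('rakegrip',b&(z>.08)); 
print(im[190,400],im[245,422])
m=(b&(im.max(-1)<55)&(z<.012)&(z>-.005));show('mat',cv2.morphologyEx(m.astype(np.uint8),cv2.MORPH_OPEN,np.ones((3,3)))>0)
b=box(245,135,312,228)
m=(b&(im.sum(-1)>330)).astype(np.uint8)
n,l=cv2.connectedComponents(m)
for i in range(1,n):
    if (l==i).sum()>40: show('dowel',l==i)
E
```

```text
knob (array([472.6, 313.6]), array([29.4, 32.2]), 1.1, 128) z [90.8 94.8 98.4] [473.5 313.6  94.8]
rakegrip (array([ 457.3, -334.1]), array([49.3, 24.3]), 14.3, 219) z [ 84.9 109.1 113.2] [ 456.1 -330.9  109.1]
[166 122  90] [113  82  62]Traceback (most recent call last):
  File "<stdin>", line 7, in <module>
  File "<stdin>", line 3, in show
    return _quantile_unchecked(
        a, q, axis, out, overwrite_input, method, keepdims, weights)
    return _ureduce(a,
                    func=_quantile_ureduce_func,
    ...<5 lines>...
                    overwrite_input=overwrite_input,
                    method=method)
    r = func(a, **kwargs)
    result = _quantile(arr,
                       quantiles=q,
    ...<2 lines>...
                       out=out,
                       weights=wgt)
    slices_having_nans = np.isnan(arr[-1, ...])
                                  ~~~^^^^^^^^^
IndexError: index -1 is out of bounds for axis 0 with size 0
```

```bash
python3 - <<'E'
from h import *
f=np.load('top0.npz');im=f['im'].astype(int);P=f['P'];z=P[...,2]
def show(n,m): print(n,rect(P,m) if m.any() else None,'z',np.round(np.percentile(z[m],[5,50,95])*1000,1) if m.any() else 0)
print(im[188:250:10,388:434:4].max(-1)); print(np.round(z[188:250:10,388:434:4]*1000))
b=box(380,175,440,262)
for th in (60,70,80):
  m=(b&(im.max(-1)<th)&(z<.03)); show('mat',cv2.morphologyEx(m.astype(np.uint8),cv2.MORPH_OPEN,np.ones((3,3)))>0)
b=box(245,135,312,228)
m=(b&(im.sum(-1)>330)).astype(np.uint8)
n,l=cv2.connectedComponents(m)
for i in range(1,n):
    if (l==i).sum()>40: show('dowel',l==i)
E
```

```text
[[131  71 144 162 158  86  61  61 142 166 166 166]
 [168  63  97 168 164 157  63  60  75 169 168 168]
 [170  98  70 132 129  69 109 109  61 150 162 161]
 [167 154  60  83 157  63  71 109 104 100 170 169]
 [165 164  71  63  87 166 167 159  70  60 155 157]
 [155 159 126  61  72 116 168 165 152  60 125 162]
 [149 149 145  63  61  74  91  73  61  60  63 147]]
[[  4.   2.  46.  50.  45.   6.   5.   0.   1.  -1.  -1.  -1.]
 [ -3.   3.  42.  44.  48.  49.   4.   3.   3.  -0.   2.  -1.]
 [  2.   5.  11.  49.  65.  98. 111. 112.  -1.   4.   2.   2.]
 [ -1.  -8.   7.  21.  49.  69. 106. 108. 112.   4.   2.   4.]
 [  1.   2.   5.   4.  37.  50.  48.  48.   7.   0.   3.  -4.]
 [  1.   0.   2.   7.   9.  45.  50.  49.  49.   6.   0.  -1.]
 [ -2.   4.   3.   5.   3.   2.   4.   1.   9.   6.   3.  -2.]]
mat None z 0
mat (array([ 452.1, -349.1]), array([191.4,  83.1]), 8.5, 681) z [0.  4.2 8.4]
mat (array([ 452.6, -350. ]), array([193.9,  85.6]), 8.3, 864) z [0.  4.4 9.9]
dowel (array([629.6,  30.3]), array([ 20.4, 105.2]), 16.4, 235) z [ 4.4 18.9 23.4]
dowel (array([471.6,  45.8]), array([ 96.6, 262.9]), 82.1, 237) z [ 4.5 19.  23.4]
dowel (array([512.5,   3.9]), array([102.8,  19.2]), 88.2, 240) z [ 5.4 18.9 23.5]
dowel (array([460.7,  43.3]), array([104.5,  18.8]), 83.0, 235) z [ 4.3 18.7 23.7]
```

```bash
cat >> h.py <<'E'
def row(x,y,z,yaw):
    "row that brings the tool, pointing down with its y at yaw degrees, to x,y,z in m"
    o=manip.get_obs(); A=R.from_quat(o['ee_rot']); t=np.radians(yaw)
    yy=np.array([np.cos(t),np.sin(t),0]); zz=np.array([0,0,-1.]); B=R.from_matrix(np.stack([np.cross(yy,zz),yy,zz],1))
    s=A.inv().apply(np.array([x,y,z])-o['position'])/.05
    r=np.degrees((A.inv()*B).as_rotvec())/8
    print('row',np.round(np.r_[s,r],2).tolist())
def state():
    o=manip.get_obs(); A=R.from_quat(o['ee_rot']).as_matrix()
    print('t',round(o['clock'],2),'tcp',np.round(o['position']*1000,1),'yaw',round(np.degrees(np.arctan2(A[1,1],A[0,1])),1),'tilt',np.round(A[:2,2],3),'F',np.round(o['ft_force'],1),'T',np.round(o['torque'],2),'w',round(o['grip_width'],3),'g',o['grasp_force'],'q7',round(o['joint_pos'][6],2))
E
python3 - <<'E'
from h import *
from itertools import product
f=np.load('top0.npz');im=f['im'].astype(int);P=f['P'];z=P[...,2]
C=np.array(manip.get_calibration('top')['xyz'])
def plane(h): # ray hits plane z=h
    d=P-C; return C+d*((h-C[2])/d[...,2])[...,None]
def fit(m,w,h0,L,W,c0,a0):
    Q=plane(h0)[...,:2]; best=None
    for st,rg in ((2,10),(.5,2)):
        for dx,dy,da in product(*[np.arange(-rg,rg+.1,st)]*3):
            c=np.array(c0)+[dx,dy]; a=np.radians(a0+da)
            q=(Q*1000-c); u=q@[np.cos(a),np.sin(a)]; v=q@[-np.sin(a),np.cos(a)]
            ins=(abs(u)<L/2)&(abs(v)<W/2); s=((ins!=m)&w).sum()
            if best is None or s<best[0]: best=(s,c,a0+da)
        _,c0,a0=best
    return best
b=box(375,170,445,268); v=im.max(-1)
dark=b&(v<100)&(z<.03)
low=(z<.02); w=b&low
print('mat',fit(dark,w,.004,200,90,(452,-349),11))
print('rake head',fit(b&(z>.03),b,.044,170,34,(457,-334),14))
b=box(225,108,332,247)
for i,(c,a) in enumerate([((630,30),16),((590,30),12),((540,4),-2),((500,40),-6)]):pass
bb=box(145,180,205,238); print('knob',fit(bb&(z>.085)&(z<.3),bb,.095,32,32,(473,314),0)[1])
print('box',fit(bb&(z>.035)&(z<.3),bb&(z<.07),.05,100,100,(473,314),-11))
C2=np.load('side0.npz');P2=C2['P'];i2=C2['im'].astype(int)
b2=box(235,145,280,190)&(P2[...,2]>.085)&(P2[...,2]<.12); print('side knob',rect(P2,b2))
m=box(245,135,312,228)&(im.sum(-1)>330)
n,l,s,c=cv2.connectedComponentsWithStats(m.astype(np.uint8))
Q=plane(.02)
for i in range(1,n):
    if s[i,4]>40: print('dowel',rect(Q,l==i))
Pt=plane(.024); g=box(225,108,332,247)
print('tray outer', rect(Pt, g&(z>.012)&(z<.05)))
row(.473,.314,.17,0)
state()
E
```

```text
mat (np.int64(174), array([ 451.5, -349.5]), np.float64(7.5))
rake head (np.int64(222), array([ 457.5, -334.5]), np.float64(14.5))
knob [473. 314.]
box (np.int64(33), array([472.5, 313. ]), np.float64(-12.0))
side knob (array([476.4, 309. ]), array([37.5, 30.6]), 48.9, 64)
dowel (array([626.6,  30.2]), array([ 19.1, 104.1]), 17.4, 235)
dowel (array([572.7,  32.6]), array([ 16.8, 103.4]), 14.9, 237)
dowel (array([510.6,   4.3]), array([102.2,  18.5]), 88.0, 240)
dowel (array([459.3,  42.8]), array([102.8,  18.6]), 83.5, 235)
tray outer (array([568.5,  27.9]), array([328. , 230.2]), 0.7, 2563)
row [11.26, -13.99, 1.5, 0.0, 0.0, -7.99]
t 0.8 tcp [ 274.6 -561.5  245.3] yaw -63.9 tilt [ 0. -0.] F [-1.  -0.  -0.4] T [ 0.03  0.01 -0.01] w 1.001 g 0.0 q7 -0.09<stdin>:6: RuntimeWarning: divide by zero encountered in divide
<stdin>:6: RuntimeWarning: invalid value encountered in multiply
```

```bash
python3 -m pendant '[[11.26,-13.99,0,0,0,-8,1],[11.26,-13.99,0,0,0,-8,1],[11.26,-13.99,0,0,0,-8,1],[11.26,-13.99,0,0,0,-8,1],[11.26,-13.99,0,0,0,-8,1],[11.26,-13.99,0,0,0,-8,1],[11.26,-13.99,0,0,0,-8,1],[11.26,-13.99,0,0,0,-8,1],[11.26,-13.99,0,0,0,-8,1],[11.26,-13.99,0,0,0,-8,1]]' 40; python3 -c "
from h import *
state();row(.473,.313,.17,0)"
```

```text
clock: 2.05
position: [0.4129, 0.05, 0.2457]
ee_rot: [0.707, 0.707, 0.0, 0.001]
ft_force: [1.5, 0.4, -0.5]
grip_width: 1.002
grasp_force: 0.0
t 2.05 tcp [412.9  50.  245.7] yaw 0.0 tilt [ 0.001 -0.001] F [ 1.5  0.4 -0.5] T [-0.07 -0.07  0.05] w 1.002 g 0.0 q7 -0.12
row [5.26, 1.2, 1.51, 0.01, 0.01, 0.01]
```

```bash
python3 -m pendant '[[5.26,1.2,1.0,0,0,0,1],[5.26,1.2,1.5,0,0,0,1],[5.26,1.2,1.5,0,0,0,1],[5.26,1.2,1.5,0,0,0,1],[5.26,1.2,1.5,0,0,0,1],[5.26,1.2,1.5,0,0,0,1],[5.26,1.2,1.5,0,0,0,1],[5.26,1.2,1.5,0,0,0,1],[5.26,1.2,1.5,0,0,0,1],[5.26,1.2,1.5,0,0,0,1]]'; python3 -c "
from h import *
state();row(.473,.313,.081,0)
im,d=manip.camera('top');P=cloud('top',d);z=P[...,2];b=box(145,180,205,238);m=b&(z>.085)&(z<.105);print(rect(P,m) if m.any() else 0)"
```

```text
clock: 3.3
position: [0.4727, 0.3106, 0.1706]
ee_rot: [0.707, 0.707, 0.0, 0.0]
ft_force: [-0.1, -0.4, -0.4]
grip_width: 1.0
grasp_force: 0.0
t 3.3 tcp [472.7 310.6 170.6] yaw 0.0 tilt [ 0.001 -0.   ] F [-0.1 -0.4 -0.4] T [0.06 0.05 0.02] w 1.0 g 0.0 q7 -0.93
row [0.05, 0.0, 1.79, 0.0, 0.0, 0.0]
0
```

```bash
python3 -m pendant '[[0.05,0,0.9,0,0,0,1],[0.05,0,1.79,0,0,0,1],[0.05,0,1.79,0,0,0,1],[0.05,0,1.79,0,0,0,-0.2],[0.05,0,1.79,0,0,0,-1],[0.05,0,1.79,0,0,0,-1],[0.05,0,1.79,0,0,0,-1],[0.05,0,1.79,0,0,0,-1],[0.05,0,1.79,0,0,0,-1],[0.05,0,1.79,0,0,0,-1]]' 40; python3 -c "
from h import *
state()"
```

```text
clock: 4.6
position: [0.4739, 0.314, 0.0824]
ee_rot: [0.707, 0.707, 0.001, 0.001]
ft_force: [2.7, -1.5, 6.5]
grip_width: 0.384
grasp_force: 40.2
t 4.6 tcp [473.9 314.   82.4] yaw 0.0 tilt [0.003 0.001] F [ 2.7 -1.5  6.5] T [-0.16 -0.35 -0.01] w 0.384 g 40.19554674625397 q7 -1.01
```

Gripped (≈33 mm). Pulling up.

```bash
python3 -m pendant '[[0,0,-0.1,0,0,0,-1],[0,0,-0.2,0,0,0,-1],[0,0,-0.3,0,0,0,-1],[0,0,-0.4,0,0,0,-1],[0,0,-0.45,0,0,0,-1],[0,0,-0.5,0,0,0,-1],[0,0,-0.5,0,0,0,-1],[0,0,-0.5,0,0,0,-1],[0,0,-0.5,0,0,0,-1],[0,0,-0.5,0,0,0,-1]]'; python3 -c "
from h import *
state()"
```

```text
clock: 5.85
position: [0.4735, 0.3136, 0.1032]
ee_rot: [0.707, 0.707, 0.001, -0.001]
ft_force: [18.7, 14.0, -39.4]
grip_width: 0.382
grasp_force: 46.4
t 5.85 tcp [473.5 313.6 103.2] yaw 0.0 tilt [0.001 0.003] F [ 18.7  14.  -39.4] T [ 2.97 -3.49  0.24] w 0.382 g 46.35989427566528 q7 -0.99
```

```bash
python3 -m pendant '[[0,0,0.04,0,0,0,-1],[0,0,0.04,0,0,0,0.5],[0,0,0.04,0,0,0,1],[0,0,0.04,0,0,0,1],[0,0,0.04,0,0,0,1],[0,0,-1,0,0,0,1],[0,0,-2,0,0,0,1],[0,0,-3,0,0,0,1],[0,0,-3,0,0,0,1],[0,0,-3,0,0,0,1]]'; python3 -c "
from h import *
state();row(.4575,-.3345,.25,-75.5)"
```

```text
clock: 7.1
position: [0.4723, 0.3133, 0.2552]
ee_rot: [0.707, 0.707, -0.0, 0.0]
ft_force: [-0.0, 0.6, -0.8]
grip_width: 0.998
grasp_force: 0.0
t 7.1 tcp [472.3 313.3 255.2] yaw 0.0 tilt [-0.    -0.001] F [-0.   0.6 -0.8] T [ 0.04 -0.03 -0.01] w 0.998 g 0.0 q7 -0.89
row [-12.96, -0.31, 0.11, 0.0, 0.01, 9.44]
```

```bash
python3 -m pendant '[[-12.96,-0.31,0,0,0,9.44,1],[-12.96,-0.31,0,0,0,9.44,1],[-12.96,-0.31,0,0,0,9.44,1],[-12.96,-0.31,0,0,0,9.44,1],[-12.96,-0.31,0,0,0,9.44,1],[-12.96,-0.31,0,0,0,9.44,1],[-12.96,-0.31,0,0,0,9.44,1],[-12.96,-0.31,0,0,0,9.44,1],[-12.96,-0.31,0,0,0,9.44,1],[-12.96,-0.31,0,0,0,9.44,1]]'; python3 - <<'E'
from h import *
state()
im,d=manip.camera('top');P=cloud('top',d);z=P[...,2]
b=box(145,180,205,238);m=b&(z>.09)&(z<.13);print('knob',rect(P,m),np.median(z[m]))
row(.4575,-.3345,.13,-75.5)
E
```

```text
clock: 8.35
position: [0.4571, -0.313, 0.2542]
ee_rot: [0.992, 0.126, -0.001, -0.001]
ft_force: [-0.2, 0.0, 1.1]
grip_width: 1.001
grasp_force: 0.0
t 8.35 tcp [ 457.1 -313.   254.2] yaw -75.5 tilt [-0.002  0.001] F [-0.2  0.   1.1] T [-0.   -0.06 -0.01] w 1.001 g 0.0 q7 -0.88
knob (array([472.9, 313.5]), array([31.9, 31.8]), 43.6, 154) 0.11403196029204654
row [0.02, 0.25, 2.46, 0.0, 0.03, -0.06]
```

```bash
python3 -m pendant '[[0,0,0.8,0,0,0,1],[0,0,1.6,0,0,0,1],[0,0,2.0,0,0,0,1],[0,0,2.0,0,0,0,1],[0,0,2.0,0,0,0,1],[0,0,2.0,0,0,0,1],[0,0,2.0,0,0,0,1],[0,0,2.0,0,0,0,1],[0,0,2.0,0,0,0,1],[0,0,2.0,0,0,0,1]]'; python3 - <<'E'
from h import *
state()
row(.4575,-.3345,.080,-75.5)
E
```

```text
clock: 9.65
position: [0.4581, -0.3112, 0.1559]
ee_rot: [0.992, 0.127, 0.0, 0.0]
ft_force: [0.1, -0.1, -0.2]
grip_width: 1.001
grasp_force: 0.0
t 9.65 tcp [ 458.1 -311.2  155.9] yaw -75.5 tilt [ 0. -0.] F [ 0.1 -0.1 -0.2] T [-0.    0.02 -0.02] w 1.001 g 0.0 q7 -0.92
row [-0.13, 0.45, 1.52, 0.0, -0.0, 0.0]
```

```bash
python3 -m pendant '[[-0.13,0.45,0,0,0,0,1],[-0.13,0.45,0.7,0,0,0,1],[-0.13,0.45,1.52,0,0,0,1],[-0.13,0.45,1.52,0,0,0,0.2],[-0.13,0.45,1.52,0,0,0,-0.3],[-0.13,0.45,1.52,0,0,0,-1],[-0.13,0.45,1.52,0,0,0,-1],[-0.13,0.45,1.52,0,0,0,-1],[-0.13,0.45,1.52,0,0,0,-1],[-0.13,0.45,1.52,0,0,0,-1]]' 70; python3 - <<'E'
from h import *
state()
E
```

```text
clock: 10.9
position: [0.4584, -0.3355, 0.0815]
ee_rot: [0.992, 0.126, 0.001, 0.001]
ft_force: [-0.7, -1.0, 7.5]
grip_width: 0.247
grasp_force: 69.5
t 10.9 tcp [ 458.4 -335.5   81.5] yaw -75.5 tilt [ 0.002 -0.002] F [-0.7 -1.   7.5] T [-0.01  0.19  0.05] w 0.247 g 69.46594834327698 q7 -0.92
```

```bash
python3 -m pendant '[[0,0,-0.5,0,0,0,-1],[0,0,-1.2,0,0,0,-1],[0,0,-2,0,0,0,-1],[0,0,-2.4,0,0,0,-1],[0,0,-2.4,0,0,0,-1],[-1,0,-2.4,0,0,0,-1],[-2,0,-2.4,0,0,-1,-1],[-3,-1,-2.4,0,0,-2,-1],[-3.5,-2,-2.4,0,0,-3,-1],[-4,-3,-2.4,0,0,-4,-1]]'; python3 - <<'E'
from h import *
state()
row(.694,.028,.2,0.8)
E
```

```text
clock: 12.15
position: [0.2241, -0.2381, 0.1983]
ee_rot: [0.918, 0.396, -0.0, -0.001]
ft_force: [-0.5, 0.5, -1.2]
grip_width: 0.253
grasp_force: 69.4
t 12.15 tcp [ 224.1 -238.1  198.3] yaw -43.3 tilt [-0.001  0.002] F [-0.5  0.5 -1.2] T [0.03 0.01 0.02] w 0.253 g 69.39733386039734 q7 0.08
row [10.32, 3.19, -0.04, -0.01, -0.01, -5.51]
```

```bash
python3 - <<'E'
from h import *
im,d=manip.camera('top');P=cloud('top',d);np.savez('top1.npz',im=im,P=P);cv2.imwrite('pics/top1.png',cv2.resize(im[100:320,330:470,::-1],None,fx=2.5,fy=2.5))
z=P[...,2];v=im.max(-1)
m=box(375,170,445,268)&(v<95)&(abs(z)<.025)
C=np.array(manip.get_calibration('top')['xyz']);dd=P-C;Q=C+dd*((.004-C[2])/dd[...,2])[...,None]
k=cv2.morphologyEx(m.astype(np.uint8),cv2.MORPH_OPEN,np.ones((3,3)))>0
print(rect(Q,k))
E
```

```text
(array([ 453.1, -349.4]), array([196.7,  87.2]), 7.9, 2046)<stdin>:5: RuntimeWarning: divide by zero encountered in divide
<stdin>:5: RuntimeWarning: invalid value encountered in multiply
```

View pics/top1.png

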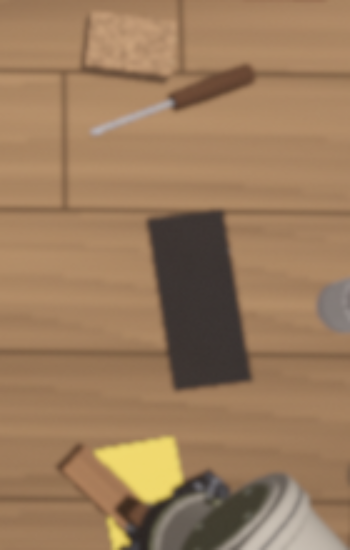

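The mat lies clear at crop (148–250, 212–388), and the rake is held over the yellow plate. Mat centre is (453,-349), with its long axis about 8° from x. Now to the tray's far end.

```bash
python3 -m pendant '[[10.32,3.19,0,0,0,-5.51,-1],[10.32,3.19,0,0,0,-5.51,-1],[10.32,3.19,0,0,0,-5.51,-1],[10.32,3.19,0,0,0,-5.51,-1],[10.32,3.19,0,0,0,-5.51,-1],[10.32,3.19,0,0,0,-5.51,-1],[10.32,3.19,0,0,0,-5.51,-1],[10.32,3.19,0,0,0,-5.51,-1],[10.32,3.19,0,0,0,-5.51,-1],[10.32,3.19,0,0,0,-5.51,-1]]'; python3 - <<'E'
from h import *
state()
row(.694,.028,.105,0.8)
im,d=manip.camera('side');P=cloud('side',d);np.savez('side1.npz',im=im,P=P);cv2.imwrite('pics/side1.png',cv2.resize(im[60:280,230:430,::-1],None,fx=2.5,fy=2.5))
E
```

```text
clock: 13.45
position: [0.6975, 0.0284, 0.1967]
ee_rot: [0.702, 0.712, -0.0, -0.002]
ft_force: [-0.3, -0.8, -2.3]
grip_width: 0.25
grasp_force: 70.3
t 13.45 tcp [697.5  28.4 196.7] yaw 0.8 tilt [-0.003  0.002] F [-0.3 -0.8 -2.3] T [0.03 0.04 0.02] w 0.25 g 70.3482735157013 q7 -0.34
row [-0.01, -0.06, 1.83, -0.02, -0.02, 0.0]
```

View pics/side1.png

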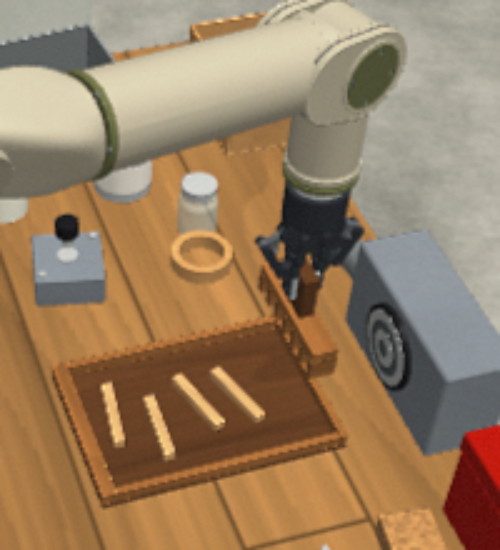

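```bash
python3 - <<'E'
from h import *
f=np.load('top0.npz');P=f['P'];z=P[...,2]
b=box(240,30,340,115)&(z>.05); print('extractor min x',np.percentile(P[b][:,0],[0,1,5]), 'zmax',z[b].max())
# tray walls: near/far/left/right outer edges at z~.024
g=box(225,108,332,247)&(z>.017)&(z<.03)
C=np.array(manip.get_calibration('top')['xyz']);dd=P-C
m=f['im'].astype(int)
f=np.load('side1.npz');P=f['P'];z=P[...,2]
b=box(235,60,420,290)
m=b&(z>.09)&(z<.2)&(abs(P[...,0]-.69)<.05)&(P[...,1]<-.0)&(P[...,1]>-.09)
print('rake end',rect(P,m),np.percentile(z[m],[2,50,98]))
row(.690,.028,.090,0.8)
E
```

```text
extractor min x [0.33480663 0.81200233 0.81464629] zmax 1.223700372771514
rake end (array([699.8, -32.8]), array([38.3, 65. ]), 2.2, 335) [0.11924342 0.1577964  0.17021218]
row [0.02, -0.13, 2.15, -0.02, -0.01, -0.01]
```

```bash
python3 -m pendant '[[0.02,-0.11,0.8,0,0,0,-1],[0.02,-0.11,1.6,0,0,0,-1],[0.02,-0.11,2.0,0,0,0,-1],[0.02,-0.11,2.2,0,0,0,-1],[0.02,-0.11,2.22,0,0,0,-1],[0.02,-0.11,2.22,0,0,0,-1],[0.02,-0.11,2.22,0,0,0,-1],[0.02,-0.11,2.22,0,0,0,-1],[0.02,-0.11,2.22,0,0,0,-1],[0.02,-0.11,2.22,0,0,0,-1]]'; python3 - <<'E'
from h import *
state()
row(.500,.0255,.085,0.8)
E
```

```text
clock: 14.75
position: [0.6915, 0.0261, 0.0889]
ee_rot: [0.703, 0.711, -0.0, 0.0]
ft_force: [-0.7, 0.2, -1.4]
grip_width: 0.249
grasp_force: 70.1
t 14.75 tcp [691.5  26.1  88.9] yaw 0.6 tilt [ 0. -0.] F [-0.7  0.2 -1.4] T [ 0.01  0.03 -0.03] w 0.249 g 70.13476610183716 q7 -0.39
row [0.03, -3.83, 0.08, 0.0, 0.0, -0.02]
```

```bash
python3 -m pendant '[[0,0,0.06,0,0,0,-1],[0,-0.4,0.06,0,0,0,-1],[0,-0.8,0.06,0,0,0,-1],[0,-1.2,0.06,0,0,0,-1],[0.01,-1.6,0.06,0,0,0,-1],[0.01,-2.0,0.06,0,0,0,-1],[0.02,-2.4,0.06,0,0,0,-1],[0.02,-2.8,0.06,0,0,0,-1],[0.02,-3.1,0.06,0,0,0,-1],[0.02,-3.3,0.06,0,0,0,-1]]'; python3 - <<'E'
from h import *
state()
im,d=manip.camera('side');cv2.imwrite('pics/side2.png',cv2.resize(im[160:280,230:400,::-1],None,fx=3.5,fy=3.5))
E
```

```text
clock: 16.0
position: [0.526, 0.0253, 0.0858]
ee_rot: [0.703, 0.711, -0.0, 0.0]
ft_force: [0.2, -0.0, -2.2]
grip_width: 0.247
grasp_force: 70.3
t 16.0 tcp [526.   25.3  85.8] yaw 0.6 tilt [ 0. -0.] F [ 0.2 -0.  -2.2] T [ 0.02 -0.11 -0.06] w 0.247 g 70.25761842727661 q7 -0.39
```

View pics/side2.png

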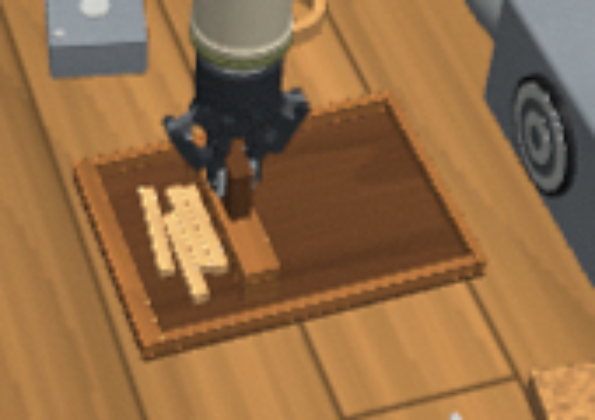

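The dowels are gathering in rows in front of the rake. I'll close them against the fence slowly.

```bash
python3 -m pendant '[[0,-0.15,0,0,0,0,-1],[0,-0.3,0,0,0,0,-1],[0,-0.4,0,0,0,0,-1],[0,-0.46,0,0,0,0,-1],[0,-0.5,0,0,0,0,-1],[0,-0.54,0,0,0,0,-1],[0,-0.57,0,0,0,0,-1],[0,-0.6,0,0,0,0,-1],[0,-0.6,0,0,0,0,-1],[0,-0.6,0,0,0,0,-1]]'; python3 - <<'E'
from h import *
state()
E
```

```text
clock: 17.3
position: [0.4978, 0.0252, 0.0864]
ee_rot: [0.703, 0.711, 0.001, 0.001]
ft_force: [5.9, -0.2, -2.7]
grip_width: 0.249
grasp_force: 70.4
t 17.3 tcp [497.8  25.2  86.4] yaw 0.6 tilt [0.003 0.   ] F [ 5.9 -0.2 -2.7] T [ 0.09 -1.53  0.13] w 0.249 g 70.3687584400177 q7 -0.37
```

```bash
python3 -m pendant '[[0,-0.04,0,0,0,0,-1],[0,-0.08,0,0,0,0,-1],[0,-0.08,0,0,0,0,-1],[0,0,0,0,0,0,-1],[0,0.2,0,0,0,0,-1],[0,0.8,0,0,0,0,-1],[0,0.8,-1,0,0,0,-1],[0,1.5,-2,0,0,0,-1],[0,2.2,-2.5,0,0,0,-1],[0,2.5,-2.5,0,0,0,-1]]'; python3 - <<'E'
from h import *
state()
im,d=manip.camera('side');cv2.imwrite('pics/side3.png',cv2.resize(im[160:280,230:400,::-1],None,fx=3.5,fy=3.5))
im,d=manip.camera('top');P=cloud('top',d);np.savez('top2.npz',im=im,P=P);cv2.imwrite('pics/top2.png',cv2.resize(im[100:250,220:340,::-1],None,fx=4,fy=4))
E
```

```text
clock: 18.55
position: [0.6237, 0.0263, 0.2124]
ee_rot: [0.704, 0.711, 0.001, 0.001]
ft_force: [-1.0, 0.2, -2.3]
grip_width: 0.249
grasp_force: 71.1
t 18.55 tcp [623.7  26.3 212.4] yaw 0.6 tilt [0.002 0.   ] F [-1.   0.2 -2.3] T [ 0.03  0.03 -0.02] w 0.249 g 71.13781213760376 q7 -0.35
```

View pics/side3.png

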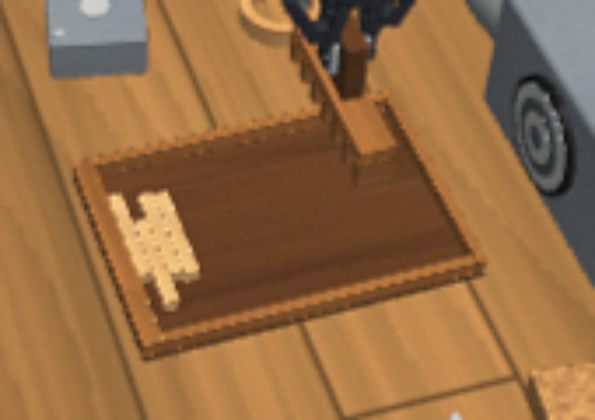

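View pics/top2.png

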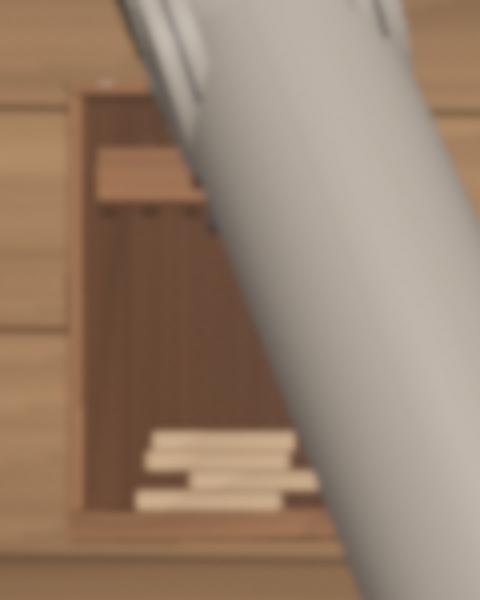

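Dowels lie in four parallel rows against the fence (top crop rows 440–510, fence edge at 512). Carrying the rake back.

```bash
python3 -c "
from h import *
row(.453,-.349,.2,-82)"
```

```text
row [-7.47, -3.46, 0.2, -0.01, 0.0, 10.32]
```

```bash
python3 -m pendant '[[-7.47,-3.46,0.2,0,0,10.32,-1],[-7.47,-3.46,0.2,0,0,10.32,-1],[-7.47,-3.46,0.2,0,0,10.32,-1],[-7.47,-3.46,0.2,0,0,10.32,-1],[-7.47,-3.46,0.2,0,0,10.32,-1],[-7.47,-3.46,0.2,0,0,10.32,-1],[-7.47,-3.46,0.2,0,0,10.32,-1],[-7.47,-3.46,0.2,0,0,10.32,-1],[-7.47,-3.46,0.2,0,0,10.32,-1],[-7.47,-3.46,0.2,0,0,10.32,-1]]'; python3 -c "
from h import *
state();row(.453,-.349,.084,-82)"
```

```text
clock: 19.9
position: [0.4525, -0.348, 0.2005]
ee_rot: [0.997, 0.072, -0.0, -0.0]
ft_force: [0.3, 0.8, -2.8]
grip_width: 0.25
grasp_force: 71.0
t 19.9 tcp [ 452.5 -348.   200.5] yaw -81.7 tilt [-0.001  0.001] F [ 0.3  0.8 -2.8] T [-0.01 -0.03 -0.09] w 0.25 g 70.96221685409546 q7 -0.96
row [0.01, 0.02, 2.33, -0.0, 0.0, 0.04]
```

```bash
python3 -m pendant '[[0,0.02,0.8,0,0,0.04,-1],[0,0.02,1.6,0,0,0.04,-1],[0,0.02,2.0,0,0,0.04,-1],[0,0.02,2.2,0,0,0.04,-1],[0,0.02,2.3,0,0,0.04,-1],[0,0.02,2.35,0,0,0.04,-1],[0,0.02,2.38,0,0,0.04,-1],[0,0.02,2.38,0,0,0.04,-1],[0,0.02,2.38,0,0,0.04,-1],[0,0.02,2.38,0,0,0.04,-1]]'; python3 -c "
from h import *
state()"
```

```text
clock: 21.15
position: [0.4527, -0.3501, 0.082]
ee_rot: [0.998, 0.067, 0.0, 0.0]
ft_force: [0.6, 0.7, -2.2]
grip_width: 0.248
grasp_force: 70.8
t 21.15 tcp [ 452.7 -350.1   82. ] yaw -82.3 tilt [ 0. -0.] F [ 0.6  0.7 -2.2] T [-0.03 -0.07  0.  ] w 0.248 g 70.79689979553223 q7 -1.02
```

```bash
python3 -m pendant '[[0,0,0.02,0,0,0,-1],[0,0,0.04,0,0,0,-1],[0,0,0.04,0,0,0,-1],[0,0,0.04,0,0,0,-0.3],[0,0,0.04,0,0,0,0.2],[0,0,0.04,0,0,0,0.6],[0,0,0.04,0,0,0,0.6],[0,0,-0.4,0,0,0,0.6],[0,0,-1.4,0,0,0,0.6],[0,0,-2.5,0,0,0,0.6]]'; python3 -c "
from h import *
state();row(.473,.3135,.23,0)"
```

```text
clock: 22.4
position: [0.4522, -0.3497, 0.2077]
ee_rot: [0.998, 0.068, -0.0, -0.001]
ft_force: [0.9, -0.9, 0.3]
grip_width: 0.803
grasp_force: 0.0
t 22.4 tcp [ 452.2 -349.7  207.7] yaw -82.2 tilt [-0.001  0.001] F [ 0.9 -0.9  0.3] T [-0.05 -0.02 -0.02] w 0.803 g 0.0 q7 -0.96
row [2.2, -13.09, -0.43, -0.01, -0.0, -10.28]
```

Move to the knob, shutting the jaws on the way.

```bash
python3 -m pendant '[[2.2,-13.09,-0.6,0,0,-10.28,0],[2.2,-13.09,-0.6,0,0,-10.28,-1],[2.2,-13.09,-0.6,0,0,-10.28,-1],[2.2,-13.09,-0.6,0,0,-10.28,-1],[2.2,-13.09,-0.6,0,0,-10.28,-1],[2.2,-13.09,-0.6,0,0,-10.28,-1],[2.2,-13.09,-0.6,0,0,-10.28,-1],[2.2,-13.09,-0.6,0,0,-10.28,-1],[2.2,-13.09,-0.6,0,0,-10.28,-1],[2.2,-13.09,-0.6,0,0,-10.28,-1]]'; python3 - <<'E'
from h import *
state();row(.473,.3135,.15,0)
im,d=manip.camera('side');cv2.imwrite('pics/side4.png',cv2.resize(im[150:370,220:420,::-1],None,fx=2.5,fy=2.5))
im,d=manip.camera('top');P=cloud('top',d);z=P[...,2]
b=box(375,170,445,268)&(z<.3)
C=np.array(manip.get_calibration('top')['xyz']);dd=P-C;dd[dd==0]=1e-9
Q=C+dd*((.044-C[2])/dd[...,2])[...,None]
print('head',rect(Q,b&(z>.034)&(z<.055)),'grip top',rect(P,b&(z>.09)))
b=box(145,180,205,238);m=b&(z>.09)&(z<.13)
print('knob',rect(P,m) if m.any() else 0)
E
```

```text
clock: 23.65
position: [0.4725, 0.2757, 0.2353]
ee_rot: [0.708, 0.706, 0.0, 0.0]
ft_force: [1.3, -0.2, -0.1]
grip_width: 0.001
grasp_force: 0.0
t 23.65 tcp [472.5 275.7 235.3] yaw -0.1 tilt [ 0.001 -0.   ] F [ 1.3 -0.2 -0.1] T [-0.05 -0.05 -0.03] w 0.001 g 0.0 q7 -0.83
row [0.76, 0.01, 1.71, 0.01, 0.0, -0.01]
head (array([ 451.8, -348. ]), array([170.2,  38.6]), 7.7, 664) grip top (array([ 451.7, -348.4]), array([49.8, 23.1]), 7.2, 199)
knob 0
```

View pics/side4.png

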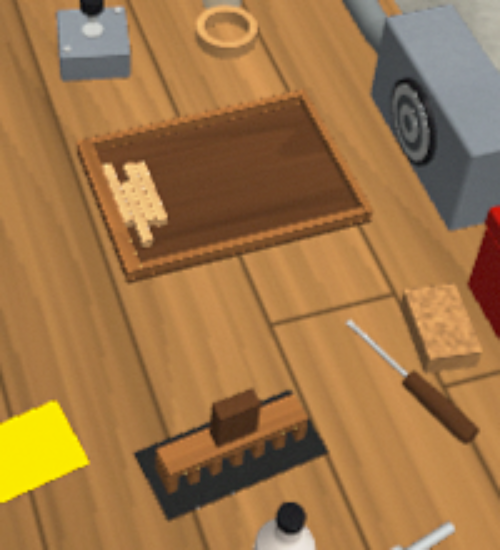

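The rake stands upright and centred on the mat (crop 135–325, 390–515), and the dowels are unchanged in the tray. Now the knob.

```bash
python3 -m pendant '[[0.7,0.01,0,0,0,0,-1],[0.7,0.01,0.8,0,0,0,-1],[0.7,0.01,1.6,0,0,0,-1],[0.7,0.01,1.8,0,0,0,-1],[0.7,0.01,1.8,0,0,0,-1],[0.7,0.01,1.8,0,0,0,-1],[0.7,0.01,1.8,0,0,0,-1],[0.7,0.01,1.8,0,0,0,-1],[0.7,0.01,1.8,0,0,0,-1],[0.7,0.01,1.8,0,0,0,-1]]'; python3 -c "
from h import *
state();row(.473,.3135,.107,0)"
```

```text
clock: 25.0
position: [0.4728, 0.3091, 0.1451]
ee_rot: [0.707, 0.707, 0.0, 0.0]
ft_force: [-0.5, -0.1, -0.9]
grip_width: -0.0
grasp_force: 0.0
t 25.0 tcp [472.8 309.1 145.1] yaw -0.0 tilt [ 0. -0.] F [-0.5 -0.1 -0.9] T [ 0.02 -0.   -0.03] w -0.0 g 0.0 q7 -0.96
row [0.09, 0.0, 0.76, 0.0, 0.0, -0.0]
```

```bash
python3 -m pendant '[[0.09,0,0.2,0,0,0,-1],[0.09,0,0.35,0,0,0,-1],[0.09,0,0.45,0,0,0,-1],[0.09,0,0.55,0,0,0,-1],[0.09,0,0.65,0,0,0,-1],[0.09,0,0.72,0,0,0,-1],[0.09,0,0.76,0,0,0,-1],[0.09,0,0.78,0,0,0,-1],[0.09,0,0.78,0,0,0,-1],[0.09,0,0.78,0,0,0,-1]]'; python3 -c "
from h import *
state()"
```

```text
clock: 26.25
position: [0.4729, 0.3142, 0.1088]
ee_rot: [0.707, 0.707, 0.0, 0.001]
ft_force: [-11.3, -6.6, 33.8]
grip_width: -0.003
grasp_force: 17.0
t 26.25 tcp [472.9 314.2 108.8] yaw -0.0 tilt [ 0.002 -0.001] F [-11.3  -6.6  33.8] T [-1.44  2.55 -0.  ] w -0.003 g 16.989803973119706 q7 -1.0
```

```bash
python3 -m pendant '[[0,0,-0.5,0,0,0,-1],[0,0,-1.5,0,0,0,-1],[0,0,-2.5,0,0,0,-1],[-1,0,-3,0,0,0,-1],[-2,0,-3,0,0,0,-1],[-3,0,-3,0,0,0,-1],[-4,0,-3,0,0,0,-1],[-5,0,-3,0,0,0,-1],[-6,0,-3,0,0,0,-1],[-7,0,-3,0,0,0,-1]]'; python3 - <<'E'
from h import *
state()
im,d=manip.camera('top');P=cloud('top',d);z=P[...,2]
m=box(145,180,205,238)&(z>.075)&(z<.13)
print('knob',rect(P,m),np.median(z[m]))
im,d=manip.camera('side');cv2.imwrite('pics/side5.png',cv2.resize(im[110:370,220:420,::-1],None,fx=2.2,fy=2.2))
E
```

```text
clock: 27.5
position: [0.4721, -0.0389, 0.2559]
ee_rot: [0.708, 0.707, -0.001, 0.0]
ft_force: [1.0, -0.6, -0.2]
grip_width: -0.002
grasp_force: 0.0
t 27.5 tcp [472.1 -38.9 255.9] yaw -0.1 tilt [-0.    -0.001] F [ 1.  -0.6 -0.2] T [-0.02 -0.03  0.02] w -0.002 g 0.0 q7 -0.04
knob (array([472.7, 313.8]), array([31. , 32.2]), 5.0, 143) 0.09435099433847505
```

View pics/side5.png

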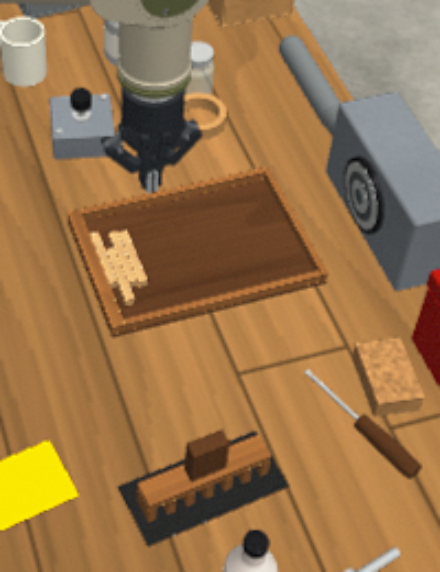

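The knob is home (top at 94 mm), the rake stands on the mat, the dowels are closed up at the fence, and the arm is clear.

```bash
python3 -c "
from workcell import manip
print(manip.hand_in())"
```

```text
the job is handed in; nothing more can be done
None
```

I finished the job and handed it in at about 27.6 s of the 69 s allowed: the knob was pulled out, the four dowels raked flat and parallel against the fence, the rake stood back on its mat, and the knob then pushed fully home.

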